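Back the strap winch off one notch

TASK

The strap winch on the packing bench has been wound one notch too far for the next strap to be threaded. With a fingertip lift its orange pawl out of the ratchet wheel and throw it back towards the robot so that it rests open, push the upper black winder bar back towards the robot by one tooth, until it and the slot in the drum stand upright, then flip the pawl over onto the wheel again so that it sits fully home in the tooth. Use light pushes only: pinch and pick up nothing, do not let the drum back by a second notch, and leave the loose things around the winch where they lie.

Things in the scene. Friction and masses are not known exactly. Their poses are not given: they have to be found in the camera images.
- winch: Steel strap winch fixed on two timber bearers (40 mm high, to 140 mm either side along y, x -112 to 62 mm). Origin on the bench under the middle of the drum's axis; +x points away from the robot, +y along the drum towards the winder, z up. Frame plates at y = -58 and 58 mm, 152 mm high. Ratchet wheel (12 teeth, 96 mm over the tips) outside the frame at y -78 to -66 mm.
- drum_axis (a point): Middle of the drum (44 mm thick, 104 mm long, an 8 mm strap slot right through it), on the turning axis, 120 mm above the bench; axes as the winch's.
- pawl_pin (a point): Middle of the yellow finger pin on the free end of the orange pawl, 10 mm thick, 40 mm long, sticking out to the winch's -y; a finger has room on its -x and +x sides. It turns at 58 mm radius about the pawl's pivot, which lies 82 mm to -x of the drum's axis and 2 mm above it. Pawl home, the pin is 37 mm to +x of the pivot and 44 mm above it.
- pawl (a joint): Pawl angle, rad: 0 with its nose fully down in a tooth, growing as the pin is pushed to -x, up and over; 1.31 when it rests open on its stop stud. Loose on its pivot, it falls by its own weight: onto the wheel from below about 0.8, back on the stop from above that. Down, it stops the wheel turning back, not forward.
- wheel (a joint): Angle of drum, ratchet wheel and winder, rad: positive winding on (top moves to +x), negative letting back (top moves to -x). One notch is 0.52. Starts at 0.03 to 0.2; the lowered pawl stops it at 0, and one notch back at -0.52, where slot and upper winder bar stand upright. Stiff shaft (3 to 12 N at the bar): stays where it is left.
- winder_bar (a point): Point on the upper of the four black winder bars, 60 mm from the axis and 95 mm to +y of the drum's middle. The bars are 14 mm thick, round, radial, at right angles to each other, and end 76 mm from the axis. At wheel angle 0 this bar leans 0.52 rad to +x from upright.
- hook: Loose flat steel strap hook, 85 x 50 x 32 mm, on the bench beside the winder. Origin under its middle.
- corner: Loose blue plastic edge protector, 110 x 40 x 40 mm, on the bench beside the ratchet wheel. Origin under its middle.
- scraper: Loose putty scraper with a red handle, 170 x 42 x 14 mm, on the bench beyond the winch. Origin under its middle.
- strip: Loose ribbed grey clay facade strip, 220 x 60 x 18 mm, to the left of the winch, nearer the robot. Origin under its middle.
- offcut: Loose ribbed grey clay offcut, 90 x 60 x 18 mm, to the right. Origin under its middle.
- tub: Loose white tub with red lid, 84 mm across, 95 mm high, to the right. Origin under its middle.
- mallet: Loose rubber mallet, 270 mm long, to the left. Origin under its middle.

How it is judged:
By the outcome, as a careful person would: the job done as asked, in the order asked, and still so for the second after the job is handed in, with the robot touching nothing.
It also fails if it takes over 58 s, if anything falls off the work surface, if the arm or the gripper's body presses on something with over 40 N, if the wrist force passes 120 N, or if a joint passes its speed limit or range.

ROBOT

A 6-joint arm with a two-finger parallel gripper is mounted at the origin on the work surface. World frame = base frame: x ahead of the robot, y to its left, z up, the work surface at z = 0. Lengths are in m, angles in rad, forces in N, time in s.
With the tool pointing down it reaches from about 0.35 to 0.775 m from the base axis. Payload 7.3 kg.
Tool frame: the origin (TCP) lies at the centre of the arm's flange, where the gripper is bolted on; the fingertips stand 178 mm ahead of it and the grasp point (between the pads) lies 159 mm ahead of it; x points along the fingers, y is the direction in which the jaws open and shut, and the axes are right-handed (so a half turn about x gives the same grasp; the last joint's range is limited). The gripper opens to 92 mm and grips with 3 to 60 N. Pads are 19 mm wide; open, the fingers measure 130 mm over their backs; the gripper's body (75 mm by 190 mm) begins 47 mm behind the grasp point.
Start: joints at [-1.435, 0.342, 1.524, -0, 1.275, -0.146], TCP at [0.146, -0.504, 0.405] pointing down, gripper open.
Joint ranges: [-2.53, 2.53], [-0.77, 2.02], [0.04, 2.7], [-1, 4.14], [0.28, 2.66], [-3.11, 3.11]. Speed limits (rad/s): [2.57, 2.57, 3.14, 3.14, 3.14, 3.14].

INTERFACE

Orientations are given as [roll, pitch, yaw] about the fixed x, y, z axes, in that order (R = Rz(yaw) Ry(pitch) Rx(roll)).
In Python, from cell import readout, cams, workorder gives the robot as it stands.
- The arm moves only by the shell command python3 -m inch 'ROWS' [FORCE]. ROWS is text: rows parted by semicolons, each of 5 numbers parted by spaces: the shift along the world's x, y, z in mm, then the turn about the world's z in rad, then the opening, from 0 (shut) to 1 (fully open). A call has 1 to 8 rows; each row shifts and turns the commanded pose from where the row before left it; what a row does not reach is not made up. A row lasts 1/12 s, in which the tool goes at most 41.7 mm and 7.16 degrees, less where a joint would pass 70% of its speed; a pose out of reach is approached as far as the arm can. A call is refused whole if a number of a shift passes 41.7 or a number of a turn 0.125, either way. A call with a gripper value outside its range is refused whole. The fingers move at their own pace and stop on an object; FORCE is the grip in N (left out, the last holds). Time passes only in rows, so rows that do not move let the fingers close. It gives the time, the measured TCP pose, the force and the opening at its end, in the units of the state.
- readout.observe(): the state, without advancing time (a new reading comes with each control period).
- cams.read_camera(name): name is "scene" or "top" or "wrist"; returns a dict with "color" (480x640x3 uint8, red, green, blue), "fx", "fy", "cx", "cy" (pixels), "world_to_cam" (4x4, takes a point from world to camera coordinates); the wrist camera has in their place "T_tool_cam" (4x4, takes a point from camera to tool coordinates, whose origin is the TCP and whose axes are the tool frame's). Camera axes: x right, y down, z forward; pixel columns grow to the right and rows downward; lengths in m; the calibration is good to about 2 mm. A picture is of the moment at which its call begins: read the wrist's pose just before it. There is no depth.
- workorder.hand_in(): hands the job in, once; it reports no verdict.
The state is a dict: "time": time; "qpos": joint angles; "qvel": joint speeds; "joint_efforts": joint torques, N m; "tool_pos": TCP position; "tool_rot": TCP orientation; "contact_force": force on the tool from outside, world axes, zero at the start; "torque": the same for the moment, N m; "opening": finger opening in m.
Only numpy, scipy, OpenCV 4.12 (cv2) and the standard library are available. Lean on these libraries where they do the work, as an engineer would, in place of code of your own. Each camera call takes 0.05 s, during which the arm holds its last target.

## Working session

There is one attempt and no reset: what is moved stays moved. The work goes in short steps, Python scripts to look and compute and a shell command to move; the robot and the scene stay as the last step left them, time stands still between calls to the robot, and variables do not carry over. Pictures are saved under pics/ and viewed, and the job is handed in when it is done.

```bash
ls; mkdir -p pics; python3 - <<'E'
from cell import readout, cams
import cv2
print(readout.observe())
for n in ("scene","top","wrist"):
    c=cams.read_camera(n); cv2.imwrite(f"pics/{n}0.png",c["color"][:,:,::-1])
    print(n,{k:v for k,v in c.items() if k!="color"})
E
```

```text
pics
{'time': 0.0, 'qpos': array([-1.43501121e+00,  3.42690740e-01,  1.52503104e+00, -2.13946696e-05,
        1.27538141e+00, -1.45996518e-01]), 'qvel': array([-1.36409568e-03, -6.17546806e-04, -1.06660922e-05,  1.13697349e-03,
       -1.34691509e-03, -1.67921931e-04]), 'joint_efforts': array([ 2.15792687e-03, -4.31243241e+01, -2.44216830e+01,  7.19082006e-02,
        5.59119531e-02, -1.11257125e-04]), 'tool_pos': array([ 0.14598617, -0.5041455 ,  0.40405646]), 'tool_rot': array([-1.70324979,  1.56928566,  1.72013074]), 'contact_force': array([ 0.07492134, -0.42491876,  0.41431698]), 'torque': array([ 0.01189533, -0.00637018,  0.00121021]), 'opening': 0.0916293231124913}
scene {'fx': 612.5692119558662, 'fy': 612.5692119558662, 'cx': 316.2534732809867, 'cy': 231.15067134354382, 'world_to_cam': array([[-0.16056544,  0.9869453 , -0.01255857,  0.11650044],
       [ 0.86126904,  0.13388167, -0.4901952 , -0.4176558 ],
       [-0.48211449, -0.08952472, -0.8715222 ,  1.92110364],
       [ 0.        ,  0.        ,  0.        ,  1.        ]])}
top {'fx': 447.85929870482755, 'fy': 447.85929870482755, 'cx': 321.67711717394366, 'cy': 238.09145344229253, 'world_to_cam': array([[ 0.0246363 , -0.99965417, -0.00919697, -0.01447343],
       [-0.99190824, -0.02329722, -0.12480096,  0.54888266],
       [ 0.12454354,  0.01219718, -0.99213917,  1.33465715],
       [ 0.        ,  0.        ,  0.        ,  1.        ]])}
wrist {'fx': 358.5940763369304, 'fy': 358.5940763369304, 'cx': 322.5383575634476, 'cy': 247.59103577629725, 'T_tool_cam': array([[ 5.46655360e-04, -2.64703706e-01,  9.64329637e-01,
         1.97798307e-02],
       [ 9.99999850e-01,  1.63808074e-04, -5.21911445e-04,
         3.36078348e-05],
       [-1.98130867e-05,  9.64329778e-01,  2.64703756e-01,
        -7.08600648e-02],
       [ 0.00000000e+00,  0.00000000e+00,  0.00000000e+00,
         1.00000000e+00]])}
```

View pics/scene0.png

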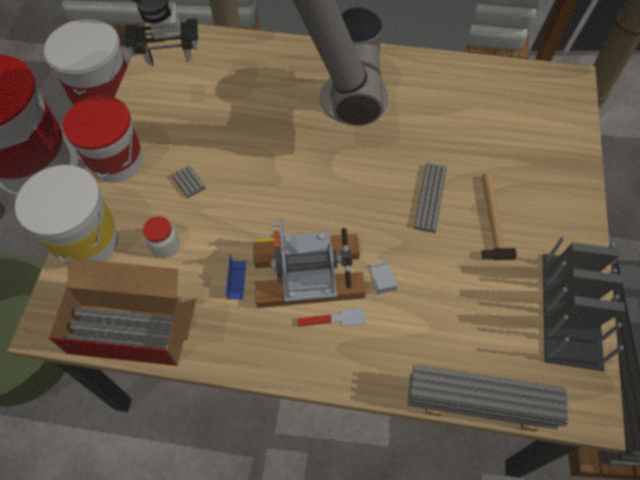

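View pics/top0.png

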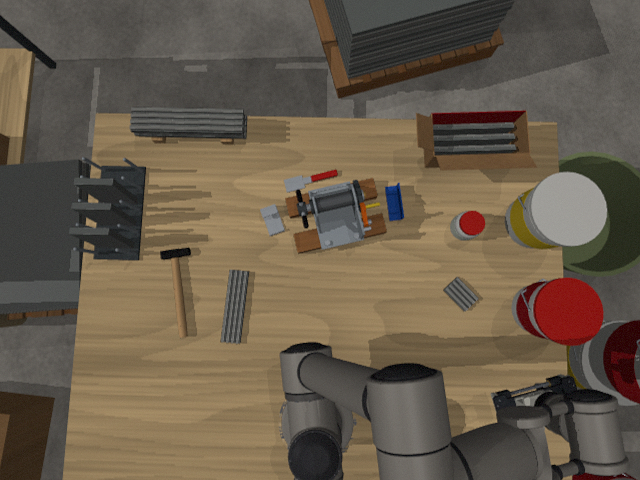

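View pics/wrist0.png

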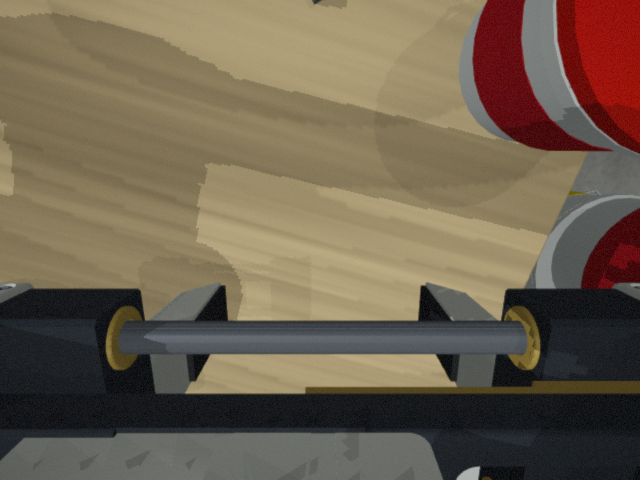

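```bash
python3 - <<'E'
import cv2
a=cv2.imread("pics/scene0.png")[200:345,220:420]; cv2.imwrite("pics/sc.png",cv2.resize(a,None,fx=4,fy=4,interpolation=cv2.INTER_CUBIC))
a=cv2.imread("pics/top0.png")[155:265,250:420]; cv2.imwrite("pics/tc.png",cv2.resize(a,None,fx=4.5,fy=4.5,interpolation=cv2.INTER_CUBIC))
E
```

```text
(no output)
```

View pics/sc.png

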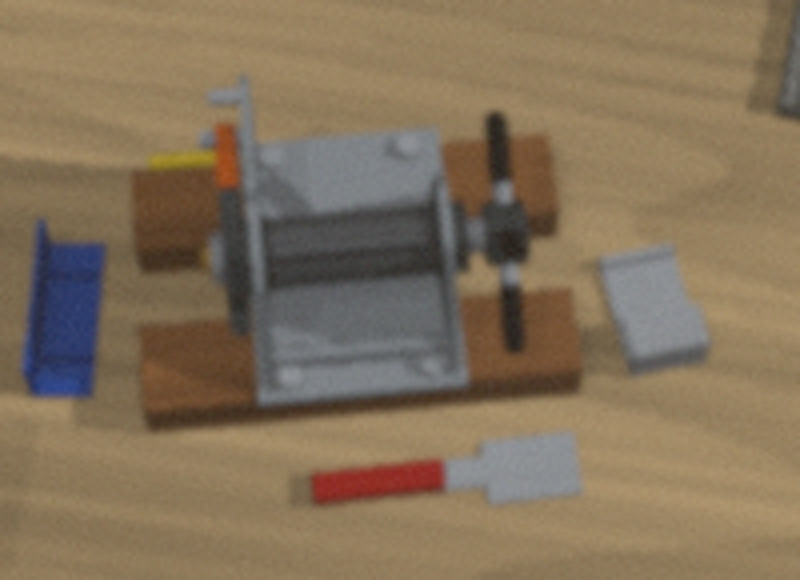

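View pics/tc.png

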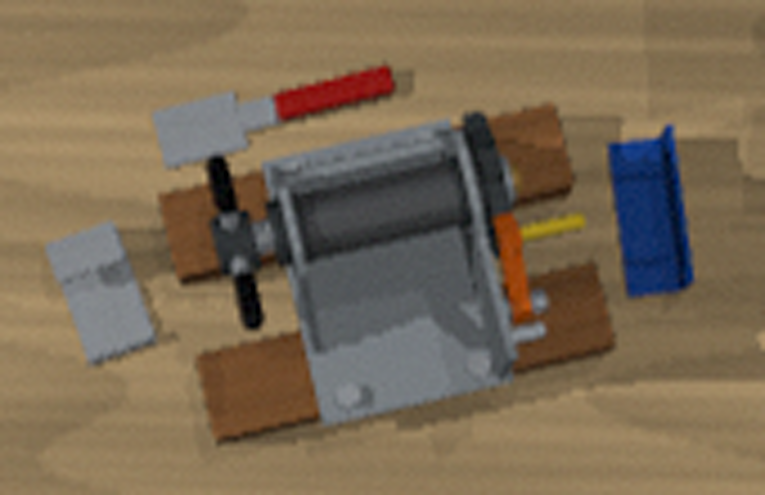

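```bash
cat > h.py <<'E'
import numpy as np, cv2, json
from cell import readout, cams
def ray(c,u,v):
    W=c["world_to_cam"];R=W[:3,:3];t=W[:3,3]
    d=R.T@np.array([(u-c["cx"])/c["fx"],(v-c["cy"])/c["fy"],1]);return -R.T@t,d/np.linalg.norm(d)
def plane(c,u,v,z):
    o,d=ray(c,u,v);return o+d*(z-o[2])/d[2]
def tri(r):
    A=sum(np.eye(3)-np.outer(d,d) for o,d in r);b=sum((np.eye(3)-np.outer(d,d))@o for o,d in r)
    p=np.linalg.solve(A,b);return p,[np.linalg.norm((np.eye(3)-np.outer(d,d))@(p-o)) for o,d in r]
def proj(c,p):
    W=c["world_to_cam"];q=W[:3,:3]@np.asarray(p)+W[:3,3];return np.array([c["fx"]*q[0]/q[2]+c["cx"],c["fy"]*q[1]/q[2]+c["cy"]])
def yellow(c,lo,hi):
    h=cv2.cvtColor(c["color"],cv2.COLOR_RGB2HSV);m=cv2.inRange(h,(22,150,80),(34,255,255))
    M=np.zeros_like(m);M[lo[1]:hi[1],lo[0]:hi[0]]=m[lo[1]:hi[1],lo[0]:hi[0]]
    v,u=np.nonzero(M);return np.c_[u,v]
E
python3 - <<'E'
from h import *
t=cams.read_camera("top");s=cams.read_camera("scene")
T=np.array([[612,347],[558,105],[160,197],[218,440]])/4.5+[250,155]
Sx=np.array([[132,172],[145,410],[578,372],[548,137]])/4+[220,200]
L=np.array([[-112,-140],[62,-140],[62,140],[-112,140]])/1000
for c,px in((t,T),(s,Sx)):
    P=np.array([plane(c,*q,0.04)[:2] for q in px])
    Lc=L-L.mean(0);Pc=P-P.mean(0);U,S,V=np.linalg.svd(Lc.T@Pc);R=(U@V).T
    o=P.mean(0)-R@L.mean(0);print(P.round(4).tolist(),o,np.arctan2(R[1,0],R[0,0]),((P-o)@R-L).round(4).tolist())
yt=yellow(t,(355,190),(390,225));ys=yellow(s,(250,225),(280,250));
for y in(yt,ys):print(len(y),y.mean(0),y.min(0),y.max(0))
p=tri([ray(t,*yt.mean(0)),ray(s,*ys.mean(0))]);print(p)
E
```

```text
[[0.5713, -0.1967], [0.7384, -0.1585], [0.6678, 0.1129], [0.5018, 0.068]] [ 0.64401954 -0.03732706] 0.2525011547678148 [[0.0018, 0.0038], [-0.0009, -0.0009], [-0.0015, -0.0005], [0.0006, -0.0025]]
[[0.5744, -0.1943], [0.7397, -0.1503], [0.6717, 0.1156], [0.5057, 0.075]] [ 0.64709728 -0.03231613] 0.2502124213882105 [[0.0015, 0.0011], [-0.0015, 0.0027], [-0.0016, -0.0028], [0.0015, -0.001]]
47 [372.57446809 204.87234043] [366 202] [379 207]
55 [265.16363636 239.72727273] [258 238] [272 242]
(array([ 0.62786409, -0.14037183,  0.17069545]), [np.float64(0.001376545488639457), np.float64(0.0013765454886394374)])
```

```bash
python3 - <<'E'
from h import *
from scipy.spatial.transform import Rotation as Ro
t=cams.read_camera("top");s=cams.read_camera("scene")
o=np.array([.6455,-.035,0]);a=.251;R=Ro.from_euler("z",a).as_matrix()
f=lambda p:((p-o)@R*1000).round(1)
pr=dict(stud=((545,329),(209,97)),studroot=((513,338),(245,90)),pivot=((542,300),(207,140)),far=((216,160),(513,347)),near=((253,325),(497,117)),hub=((235,238),(506,232)),axend=((512,188),(212,255)))
for k,(q,w) in pr.items():
    q=np.array(q)/4.5+[250,155];w=np.array(w)/4+[220,200]
    p,e=tri([ray(t,*q),ray(s,*w)]);print(k,p.round(4),f(p),np.round(e,4))
S=readout.observe();r=Ro.from_euler("xyz",S["tool_rot"]).as_matrix();print(r.round(3))
y=r[:,1];print("jaw yaw",np.arctan2(y[1],y[0]), S["time"])
for n,l in dict(pin=(-45,-105),bar=(60,95)).items(): print(n,o+R@np.array([*l,0])/1000)
E
```

```text
stud [ 0.5668 -0.1386  0.1418] [-101.9  -80.8  141.8] [0.0027 0.0027]
studroot [ 0.5601 -0.1175  0.1448] [-103.2  -58.7  144.8] [0.0035 0.0035]
pivot [ 0.588  -0.1376  0.1243] [-81.2 -85.1 124.3] [0.0033 0.0033]
far [0.683  0.073  0.0887] [63.1 95.3 88.7] [0.001 0.001]
near [0.5628 0.0432 0.1581] [-60.7  96.3 158.1] [0.0022 0.0022]
hub [0.6237 0.058  0.1249] [  2.   95.6 124.9] [0.0023 0.0023]
axend [ 0.6624 -0.1193  0.1154] [ -4.6 -85.8 115.4] [0.0023 0.0023]
[[-0.     0.278 -0.961]
 [ 0.    -0.961 -0.278]
 [-1.    -0.    -0.   ]]
jaw yaw -1.289026174958883 0.35
pin [ 0.62798923 -0.14788655  0.        ]
bar [0.68002446 0.0719255  0.        ]
```

```bash
python3 -m inch '30 22 0 -0.004 0;32 23 0 -0.004 0;32 23 0 -0.004 0;32 23 0 -0.004 0;32 23 0 -0.004 0;32 23 0 -0.004 0;32 23 0 -0.004 0;32 23 0 -0.003 0' 10; python3 -m inch '32 23 0 0 0;32 23 0 0 0;32 23 0 0 0;32 23 0 0 0;32 23 0 0 0;32 22 0 0 0;32 22 0 0 0;31 22 0 0 0'; python3 -m inch '0 0 0 0 0;0 0 0 0 0'
```

```text
time: 1.02
tool_pos: [0.4013, -0.3198, 0.4049]
tool_rot: [1.901, 1.57, -0.99]
contact_force: [0.3, -1.1, -0.5]
opening: 0.0431
time: 1.68
tool_pos: [0.6564, -0.1388, 0.4046]
tool_rot: [0.962, 1.571, -1.929]
contact_force: [0.8, -0.8, 0.2]
opening: 0.0001
time: 1.85
tool_pos: [0.6562, -0.1386, 0.4034]
tool_rot: [-0.467, 1.569, 2.928]
contact_force: [-0.3, -0.9, 0.2]
opening: 0.0003
```

```bash
cat > look.py <<'E'
import sys
from h import *
from scipy.spatial.transform import Rotation as Ro
o=np.array([.6455,-.035,0]);R=Ro.from_euler("z",.251).as_matrix()
def loc(p): return ((np.asarray(p)-o)@R*1000).round(1)
n=sys.argv[1]
s=readout.observe();r=Ro.from_euler("xyz",s["tool_rot"]).as_matrix();tip=s["tool_pos"]+.178*r[:,0]
print("t",s["time"],"tcp",s["tool_pos"].round(4),"tip local",loc(tip),"jaw yaw",round(np.arctan2(r[1,1],r[0,1]),3),"F",s["contact_force"].round(2),"open",round(s["opening"],4))
for c in sys.argv[2:]:
    i=cams.read_camera(c)["color"][:,:,::-1]
    if c=="top": i=cv2.resize(i[155:265,250:420],None,fx=4.5,fy=4.5,interpolation=cv2.INTER_CUBIC)
    if c=="scene": i=cv2.resize(i[200:345,220:420],None,fx=4,fy=4,interpolation=cv2.INTER_CUBIC)
    cv2.imwrite(f"pics/{n}_{c}.png",i)
E
python3 look.py a wrist scene
```

```text
t 1.85 tcp [ 0.6562 -0.1386  0.4034] tip local [ -15.6 -102.9  225.4] jaw yaw -1.317 F [-0.32 -0.85  0.16] open 0.0003
```

View pics/a_wrist.png

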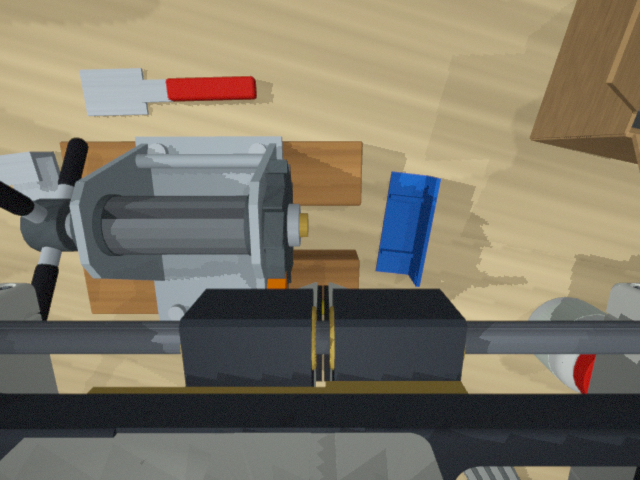

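View pics/a_scene.png

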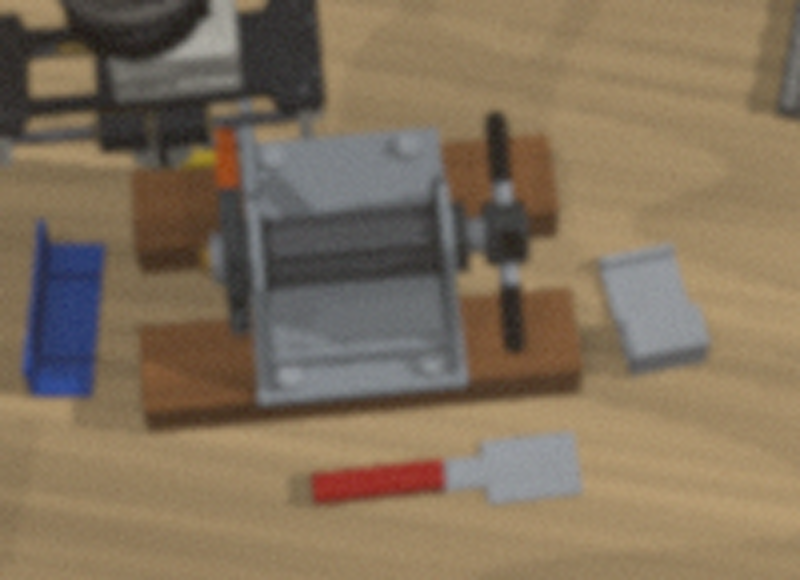

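```bash
python3 -m inch '0 -2 -25 0 0;0 0 -25 0 0;0 0 -15 0 0;0 0 -8 0 0;0 0 0 0 0;0 0 0 0 0'; python3 look.py b scene top
```

```text
time: 2.45
tool_pos: [0.6547, -0.1432, 0.3327]
tool_rot: [2.356, 1.57, -0.536]
contact_force: [-0.5, -0.8, 0.3]
opening: 0.0007
t 2.45 tcp [ 0.6547 -0.1432  0.3327] tip local [ -17.8 -107.2  154.7] jaw yaw -1.321 F [-0.5  -0.79  0.33] open 0.0007
```

View pics/b_scene.png

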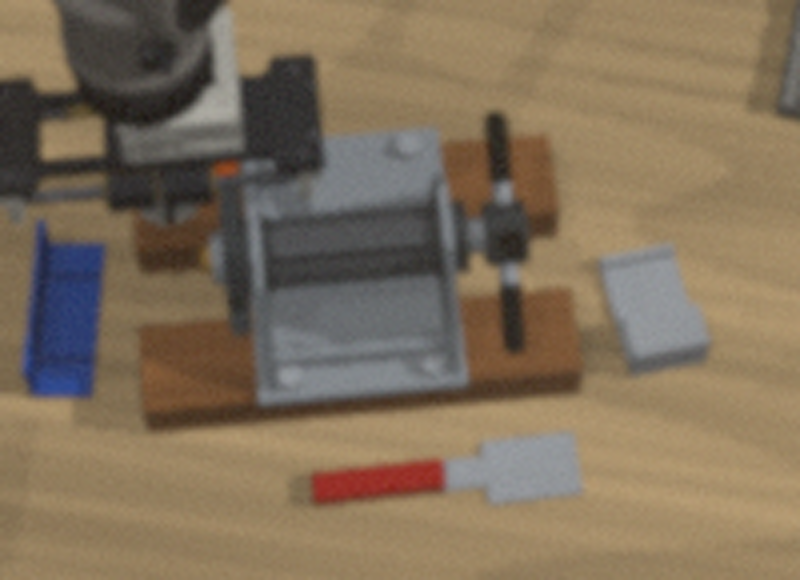

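```bash
python3 -m inch '-6 -1 -3 0 0;-6 -1.5 0 0 0;-6 -1.5 0 0 0;-6 -1.5 0 0 0;-6 -1.5 0 0 0;-6 -1.5 0 0 0;-6 -1.5 0 0 0;-6 -1.5 0 0 0'; python3 look.py c scene top
```

```text
time: 3.22
tool_pos: [0.6062, -0.154, 0.3285]
tool_rot: [-0.284, 1.57, 3.108]
contact_force: [0.1, -0.6, 0.7]
opening: 0.0002
t 3.2167 tcp [ 0.6062 -0.154   0.3285] tip local [ -67.8 -105.4  150.5] jaw yaw -1.32 F [ 0.13 -0.58  0.66] open 0.0002
```

View pics/c_scene.png

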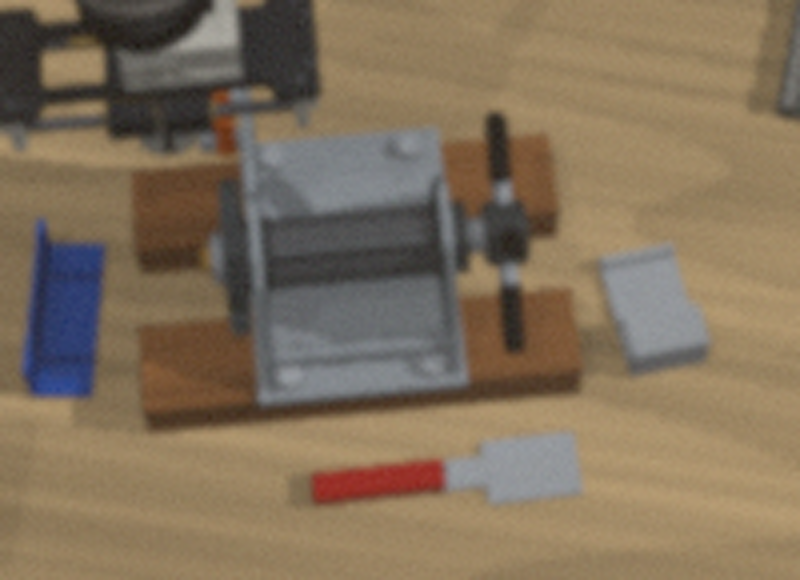

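View pics/c_top.png

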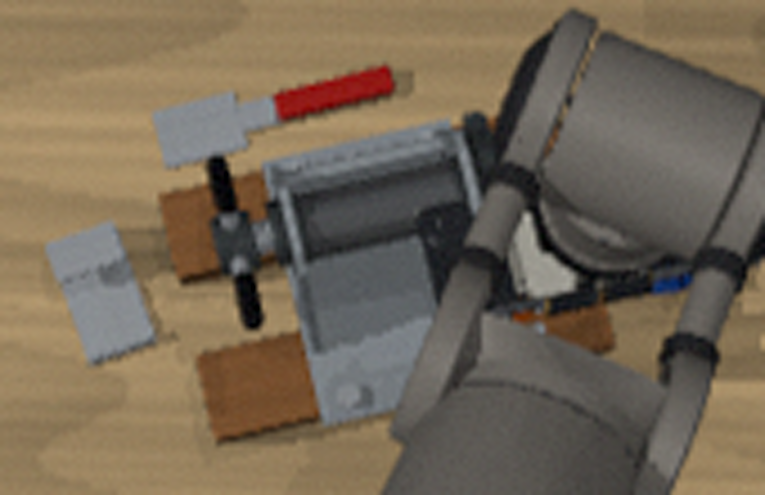

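```bash
python3 -m inch '-6 -1.5 0 0 0;-6 -1.5 0 0 0;-5 -1.3 0 0 0;-3 -0.7 0 0 0;0 0 0 0 0;0 0 0 0 0'; python3 look.py d; python3 -m inch '10 2.5 0 0 0;15 4 15 0 0;10 2.5 30 0 0;10 2.5 35 0 0;20 20 0 0 0;0 30 0 0 0;0 0 0 0 0' ; python3 look.py e scene top wrist
```

```text
time: 3.82
tool_pos: [0.5869, -0.1589, 0.3289]
tool_rot: [2.222, 1.571, -0.669]
contact_force: [0.9, -0.8, 0.7]
opening: 0.0006
t 3.8167 tcp [ 0.5869 -0.1589  0.3289] tip local [ -87.5 -105.5  150.9] jaw yaw -1.32 F [ 0.87 -0.76  0.66] open 0.0006
time: 4.4
tool_pos: [0.6528, -0.0928, 0.409]
tool_rot: [-2.249, 1.568, 1.147]
contact_force: [-0.9, -0.4, 0.0]
opening: 0.0004
t 4.4 tcp [ 0.6528 -0.0928  0.409 ] tip local [ -7.  -57.5 231. ] jaw yaw -1.316 F [-0.92 -0.44  0.02] open 0.0004
```

View pics/e_scene.png

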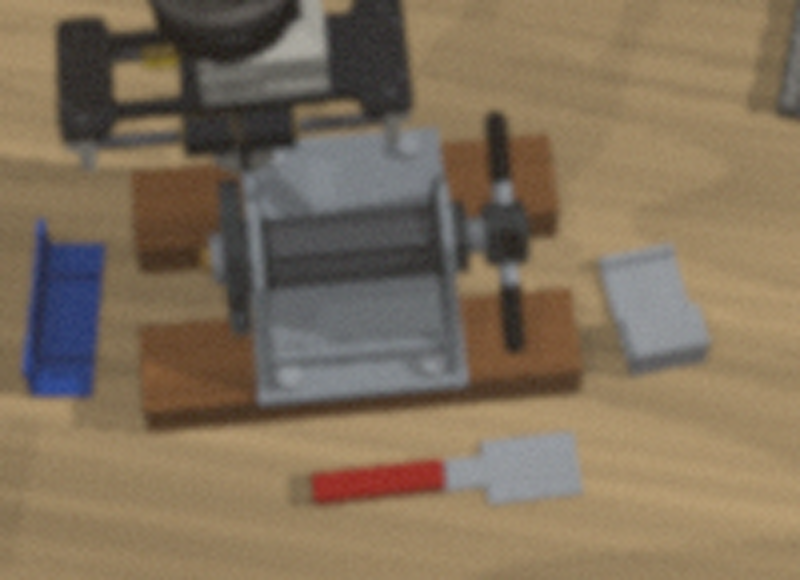

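View pics/e_wrist.png

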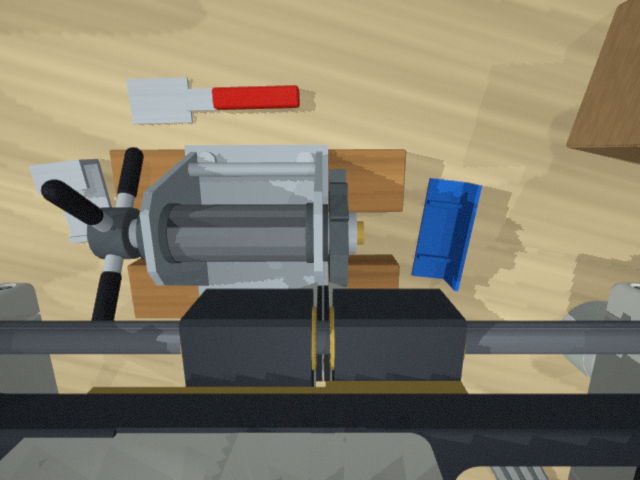

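```bash
python3 -m inch '5 21 0 0 0;5 28 0 0 0;5 28 0 0 0;6 28 0 0 0;6 28 0 0 0;6 20 0 0 0;6 14 0 0 0;0 0 0 0 0'; python3 look.py f scene top; python3 - <<'E'
import cv2
i=cv2.imread("pics/f_scene.png");print(i.shape)
E
```

```text
time: 5.22
tool_pos: [0.6915, 0.0717, 0.4081]
tool_rot: [-1.565, 1.57, 1.829]
contact_force: [-0.1, -0.5, 0.2]
opening: 0.0003
t 5.2167 tcp [0.6915 0.0717 0.4081] tip local [ 71.1  92.  230.1] jaw yaw -1.318 F [-0.11 -0.5   0.17] open 0.0003
(580, 800, 3)
```

View pics/f_scene.png

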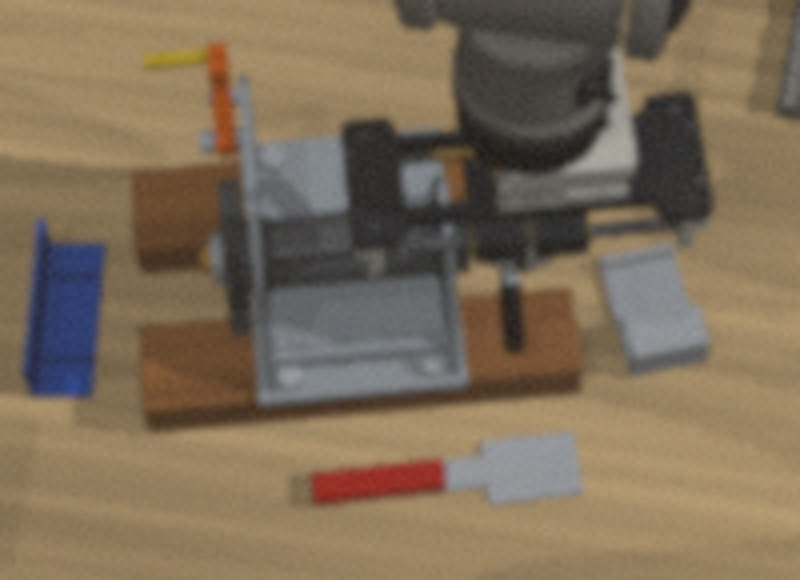

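View pics/f_top.png

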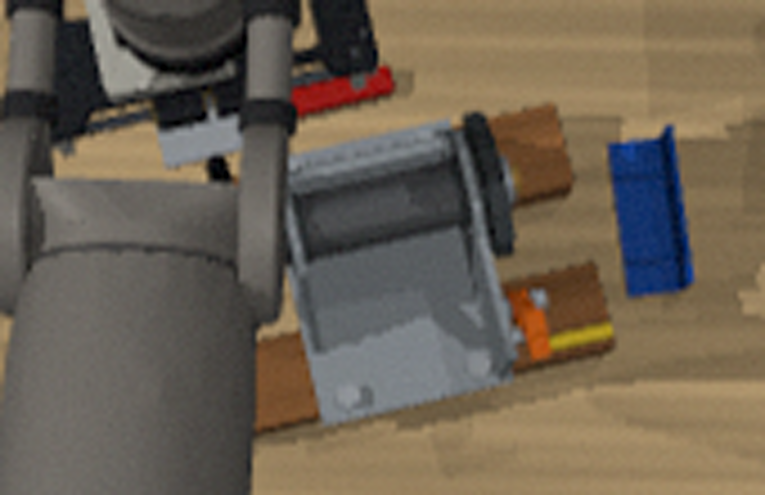

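```bash
python3 - <<'E'
from h import *
from scipy.spatial.transform import Rotation as Ro
o=np.array([.6455,-.035,0]);R=Ro.from_euler("z",.251).as_matrix()
c=cams.read_camera("wrist");T=c["T_tool_cam"]
tcp=np.array([.6528,-.0928,.409]);ang=[-2.249,1.568,1.147];r=Ro.from_euler("xyz",ang).as_matrix()
def hit(u,v,y):
    d=r@T[:3,:3]@np.array([(u-c["cx"])/c["fx"],(v-c["cy"])/c["fy"],1]);p=tcp+r@T[:3,3]
    pl=R.T@(p-o);dl=R.T@d;k=(y-pl[1])/dl[1];return (pl+k*dl)*1000
for n,u,v,y in(("uptip",55,196,95),("hub",115,232,95),("lowtip",132,158,95),("near",103,300,95),("axle end",361,233,-88)):
    q=hit(u,v,y/1000);print(n,q.round(1),"lean",np.arctan2(q[0],q[2]-120).round(3))
E
```

```text
uptip [ 37.8  95.  185.4] lean 0.524
hub [  5.   95.  133.3] lean 0.36
lowtip [56.8 95.  95.4] lean 1.98
near [-37.4  95.  159.3] lean -0.76
axle end [ -0.9 -88.  107.4] lean -3.068
```

```bash
python3 -m inch '0 0 -30 0 0;-0.5 2 -25 0 0;0 0 -15 0 0;0 0 -6 0 0;0 0 0 0 0;-5 -1.3 0 0 0;-4 -1 0 0 0'; python3 look.py g; python3 -m inch '-4 -1 0 0 0;-4 -1 0 0 0;-4 -1 0 0 0;-4 -1 0 0 0'; python3 look.py g2
```

```text
time: 5.95
tool_pos: [0.6815, 0.0687, 0.3344]
tool_rot: [2.794, 1.568, -0.097]
contact_force: [0.6, -0.2, -0.0]
opening: 0.0004
t 5.95 tcp [0.6815 0.0687 0.3344] tip local [ 61.1  91.3 156.4] jaw yaw -1.321 F [ 0.63 -0.24 -0.04] open 0.0004
time: 6.28
tool_pos: [0.6663, 0.0657, 0.336]
tool_rot: [2.98, 1.561, 0.09]
contact_force: [6.1, 2.3, 4.1]
opening: 0.0
t 6.2833 tcp [0.6663 0.0657 0.336 ] tip local [ 46.8  92.1 158. ] jaw yaw -1.32 F [6.06 2.33 4.1 ] open 0.0
```

```bash
python3 -m inch '-4 -1 0 0 0;-4 -1 0 0 0;-4 -1 0 0 0;-4 -1 0 0 0;-2 -0.5 0 0 0;0 0 0 0 0'; python3 look.py h;
```

```text
time: 6.78
tool_pos: [0.647, 0.0608, 0.3331]
tool_rot: [1.503, 1.571, -1.388]
contact_force: [1.8, 1.3, 1.7]
opening: 0.0007
t 6.7833 tcp [0.647  0.0608 0.3331] tip local [ 25.3  92.4 155.1] jaw yaw -1.32 F [1.81 1.33 1.69] open 0.0007
```

```bash
python3 -m inch '-2 -0.5 0 0 0;-2 -0.5 0 0 0;-1 -0.2 0 0 0;0 0 0 0 0;0 0 0 0 0'; python3 look.py i; python3 -m inch '15 4 0 0 0;15 4 0 0 0;0 0 40 0 0;0 -5 40 0 0;-18 -40 0 0 0;-18 -35 0 0 0;-18 -30 0 0 0;0 0 0 0 0';python3 -m inch '-15 -10 0 0 0;-30 -8 0 0 0;-10 0 0 0 0;0 0 0 0 0'; python3 look.py j scene top wrist
```

```text
time: 7.2
tool_pos: [0.6424, 0.0596, 0.3324]
tool_rot: [-0.021, 1.57, -2.912]
contact_force: [2.4, -0.0, 1.5]
opening: 0.0004
t 7.2 tcp [0.6424 0.0596 0.3324] tip local [ 20.3  92.4 154.4] jaw yaw -1.32 F [ 2.37 -0.03  1.51] open 0.0004
time: 7.87
tool_pos: [0.6168, -0.0451, 0.4123]
tool_rot: [0.19, 1.566, -2.706]
contact_force: [0.8, -0.6, -0.1]
opening: 0.0002
time: 8.2
tool_pos: [0.5624, -0.0586, 0.4124]
tool_rot: [-0.365, 1.567, 3.027]
contact_force: [2.0, 0.4, 0.2]
opening: 0.0007
t 8.2 tcp [ 0.5624 -0.0586  0.4124] tip local [-86.9  -2.  234.4] jaw yaw -1.321 F [1.98 0.44 0.18] open 0.0007
```

View pics/j_wrist.png

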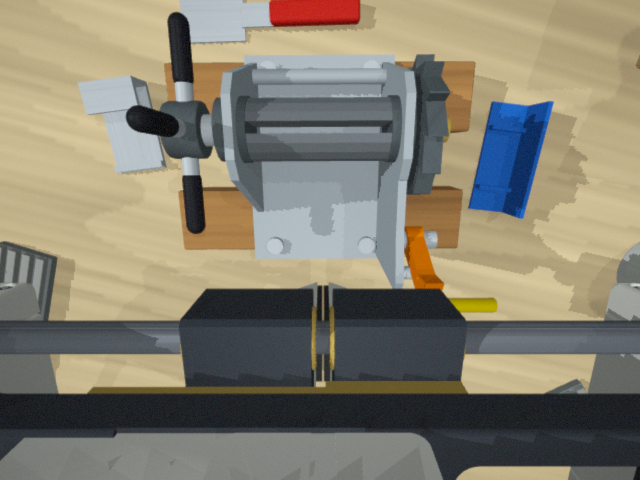

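View pics/j_scene.png

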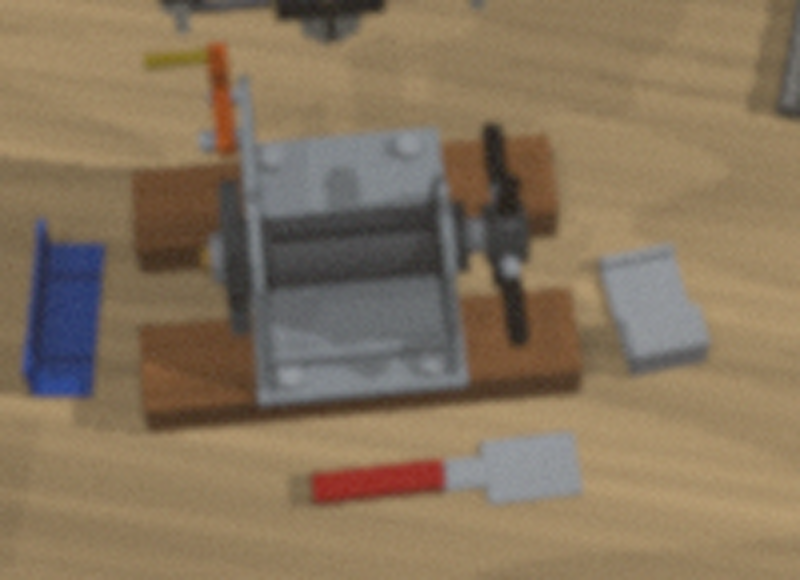

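```bash
cat > wr.py <<'E'
from h import *
from scipy.spatial.transform import Rotation as Ro
o=np.array([.6455,-.035,0]);R=Ro.from_euler("z",.251).as_matrix()
def setup():
    s=readout.observe();return s["tool_pos"],Ro.from_euler("xyz",s["tool_rot"]).as_matrix(),cams.read_camera("wrist")
def hit(S,u,v,y):
    tcp,r,c=S;T=c["T_tool_cam"]
    d=r@T[:3,:3]@np.array([(u-c["cx"])/c["fx"],(v-c["cy"])/c["fy"],1]);p=tcp+r@T[:3,3]
    pl=R.T@(p-o);dl=R.T@d;k=(y/1000-pl[1])/dl[1];return (pl+k*dl)*1000
def pix(S,l):
    tcp,r,c=S;T=c["T_tool_cam"];w=o+R@np.array(l)/1000;q=T[:3,:3].T@(r.T@(w-tcp)-T[:3,3])
    return np.array([c["fx"]*q[0]/q[2]+c["cx"],c["fy"]*q[1]/q[2]+c["cy"]])
E
python3 - <<'E'
from wr import *
S=setup();i=S[2]["color"][:,:,::-1].copy()
print("axle",pix(S,(0,95,120)),pix(S,(0,-88,120)))
for th in(0,.04,.08,.12):
    P=[pix(S,(76*np.sin(th+k*np.pi/2),95,120+76*np.cos(th+k*np.pi/2))).round(1).tolist() for k in(0,1,3)];print(th,P)
c=i[0:260,100:340];cv2.imwrite("pics/jz.png",cv2.resize(c,None,fx=2.3,fy=2.3,interpolation=cv2.INTER_CUBIC))
E
```

```text
axle [188.24285248 130.43574677] [441.04608949 130.4232613 ]
0 [[135.3, 123.1], [176.9, 10.9], [197.9, 232.8]]
0.04 [[134.6, 116.9], [178.7, 12.6], [196.6, 233.6]]
0.08 [[133.9, 110.7], [180.5, 14.6], [195.2, 234.3]]
0.12 [[133.4, 104.5], [182.2, 16.6], [193.8, 234.8]]
```

View pics/jz.png

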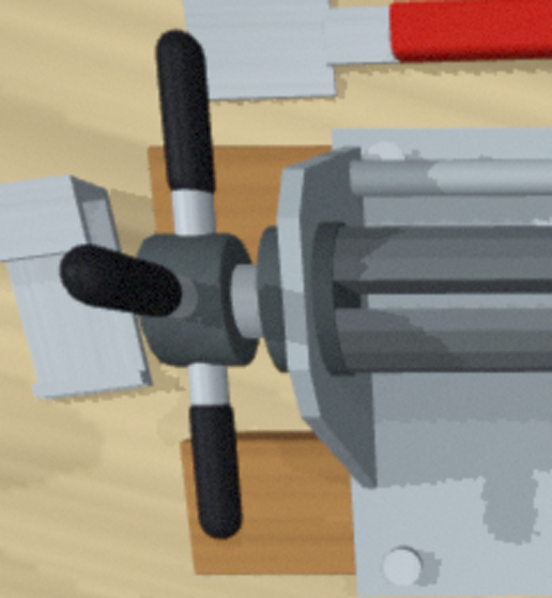

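```bash
python3 -m inch '-10 -20 0 0 0;-10 -28 0 0 0;-7 -28 0 0 0;-5 -25 0 0 0;0 -14 0 0 0;0 0 0 0 0;0 0 0 0 0'; python3 look.py k scene; python3 - <<'E'
from wr import *
S=setup();cv2.imwrite("pics/k_w.png",S[2]["color"][:,:,::-1])
t=cams.read_camera("top");cv2.imwrite("pics/k_t.png",t["color"][:,:,::-1])
E
```

```text
time: 8.98
tool_pos: [0.533, -0.1734, 0.4123]
tool_rot: [-1.359, 1.57, 2.032]
contact_force: [-0.3, -0.1, -0.7]
opening: 0.0006
t 8.9833 tcp [ 0.533  -0.1734  0.4123] tip local [-143.4 -106.   234.3] jaw yaw -1.321 F [-0.29 -0.1  -0.72] open 0.0006
```

View pics/k_w.png

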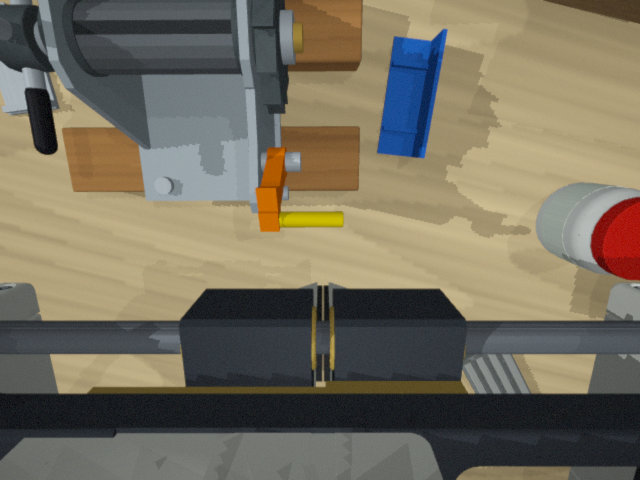

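View pics/k_scene.png

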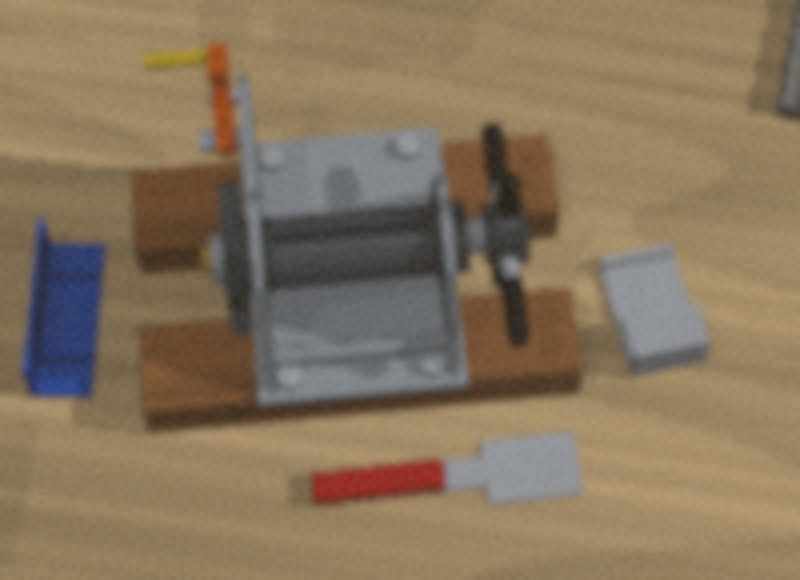

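```bash
python3 - <<'E'
from wr import *
S=setup()
for y in (-93,-98,-103): print(hit(S,311,219,y).round(1), pix(S,(-115,y,169.5)))
t=cams.read_camera("top");s=cams.read_camera("scene")
yt=yellow(t,(355,215),(395,240));ys=yellow(s,(250,208),(280,222))
p,e=tri([ray(t,*yt.mean(0)),ray(s,*ys.mean(0))]);print(len(yt),len(ys),p,((p-o)@R*1000),e)
E
```

```text
[-139.5  -93.    40.3] [304.15732779 219.19575878]
[-111.   -98.   189.6] [312.06802858 219.20684678]
[ -82.6 -103.   338.9] [319.97897543 219.21793513]
0 40 [nan nan nan] [nan nan nan] [np.float64(nan), np.float64(nan)]<stdin>:6: RuntimeWarning: Mean of empty slice.
  ret = um.true_divide(
```

```bash
python3 -m inch '0 0 -30 0 0;0 0 -30 0 0;0 0 -16 0 0;0 0 -6 0 0;0 0 0 0 0;6 1.5 0 0 0;6 1.5 0 0 0;6 1.5 0 0 0'; python3 look.py l; python3 -m inch '6 1.5 0 0 0;6 1.5 0 0 0;6 1.5 0 0 0;5 1.3 0 0 0;5 1.3 0 0 0;5 1.3 0 0 0;0 0 0 0 0'; python3 look.py m scene
```

```text
time: 9.95
tool_pos: [0.5513, -0.1688, 0.3324]
tool_rot: [2.29, 1.568, -0.601]
contact_force: [-1.9, -0.3, 1.9]
opening: 0.0008
t 9.95 tcp [ 0.5513 -0.1688  0.3324] tip local [-124.2 -106.5  154.4] jaw yaw -1.32 F [-1.87 -0.33  1.88] open 0.0008
time: 10.53
tool_pos: [0.5843, -0.1601, 0.3306]
tool_rot: [2.878, 1.57, -0.012]
contact_force: [-0.4, -0.1, -0.8]
opening: 0.0004
t 10.5333 tcp [ 0.5843 -0.1601  0.3306] tip local [ -90.3 -106.   152.6] jaw yaw -1.32 F [-0.41 -0.08 -0.81] open 0.0004
```

View pics/m_scene.png

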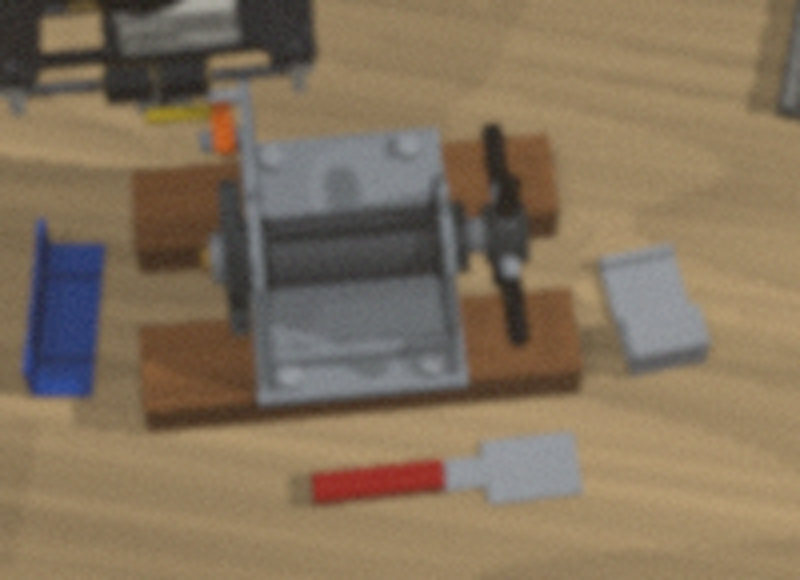

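```bash
python3 -m inch '5 1.3 0 0 0;5 1.3 0 0 0;5 1.3 0 0 0;4 1 0 0 0;2 0.5 0 0 0;0 0 0 0 0;0 0 0 0 0'; python3 look.py n scene
```

```text
time: 11.17
tool_pos: [0.6045, -0.1549, 0.3306]
tool_rot: [0.008, 1.57, -2.882]
contact_force: [-0.0, 0.0, 0.5]
opening: 0.0006
t 11.1667 tcp [ 0.6045 -0.1549  0.3306] tip local [ -69.6 -106.   152.6] jaw yaw -1.32 F [-0.    0.01  0.48] open 0.0006
```

View pics/n_scene.png

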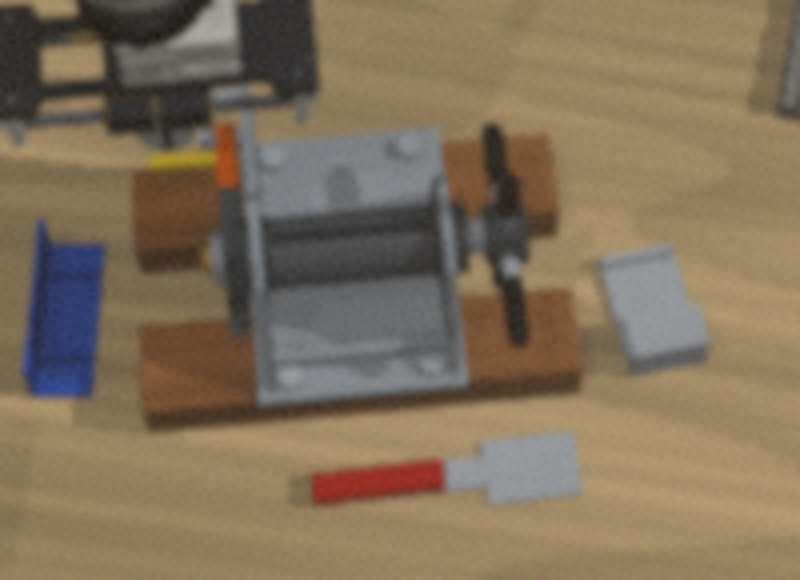

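```bash
python3 - <<'E'
from wr import *
s0=cv2.imread("pics/scene0.png")[:,:,::-1]
s=cams.read_camera("scene")
for c in ({"color":np.ascontiguousarray(s0)},s):
    for lo in((258,225),):
        y=yellow(c,lo,(272,250));print(len(y),y.mean(0))
    h=cv2.cvtColor(c["color"],cv2.COLOR_RGB2HSV);m=cv2.inRange(h,(5,150,80),(18,255,255))[220:260,265:285];v,u=np.nonzero(m);print("orange",len(u),u.mean()+265,v.mean()+220,v.min()+220,v.max()+220)
E
```

```text
50 [264.82 239.62]
orange 87 275.04597701149424 240.1264367816092 231 258
55 [264.56363636 239.74545455]
orange 89 274.97752808988764 240.22471910112358 231 254
```

```bash
python3 -m inch '4 1 0 0 0;3 0.8 0 0 0;2 0.5 0 0 0;1 0.2 0 0 0;0 0 0 0 0'; python3 look.py o
```

```text
time: 11.68
tool_pos: [0.6142, -0.1526, 0.3307]
tool_rot: [-0.099, 1.569, -2.99]
contact_force: [-3.5, -1.8, 2.1]
opening: 0.0006
t 11.6833 tcp [ 0.6142 -0.1526  0.3307] tip local [ -59.8 -106.1  152.7] jaw yaw -1.32 F [-3.48 -1.78  2.13] open 0.0006
```

```bash
python3 -m inch '-10 -2.5 0 0 0;-10 -2.5 0 0 0;0 0 40 0 0;0 0 40 0 0;10 20 0 0 0;10 33 0 0 0;10 33 0 0 0;10 33 0 0 0'; python3 -m inch '10 33 0 0 0;10 33 0 0 0;7 25 0 0 0;0 11 0 0 0;0 0 0 0 0;0 0 0 0 0'; python3 look.py p scene top; python3 - <<'E'
from wr import *
for n in("top0","p_top"):pass
E
```

```text
time: 12.35
tool_pos: [0.6347, -0.0374, 0.4111]
tool_rot: [3.009, 1.569, 0.117]
contact_force: [1.5, -0.5, -0.5]
opening: 0.0006
time: 12.85
tool_pos: [0.6613, 0.0634, 0.4106]
tool_rot: [1.111, 1.57, -1.779]
contact_force: [0.0, 0.9, -0.3]
opening: 0.0004
t 12.85 tcp [0.6613 0.0634 0.4106] tip local [ 39.7  91.3 232.6] jaw yaw -1.319 F [ 0.01  0.89 -0.31] open 0.0004
```

View pics/p_top.png

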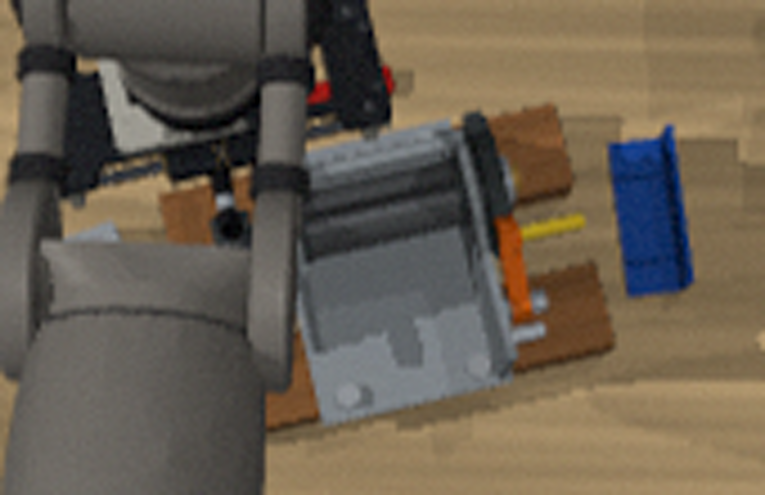

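```bash
python3 -m inch '0 0 -30 0 0;0 0 -25 0 0;0 0 -15 0 0;0 0 -7 0 0;-6 -1.5 0 0 0;-6 -1.5 0 0 0;-3 -0.8 0 0 0;0 0 0 0 0'; python3 look.py q; python3 -m inch '-3 -0.7 0 0 0;-1 -0.2 0 0 0;0 0 0 0 0'; python3 look.py q2;  python3 -m inch '-1 -0.3 0 0 0;0 0 0 0 0'; python3 look.py q3
```

```text
time: 13.62
tool_pos: [0.6459, 0.0592, 0.3356]
tool_rot: [2.801, 1.568, -0.09]
contact_force: [-0.0, 0.1, 0.3]
opening: 0.0004
t 13.6167 tcp [0.6459 0.0592 0.3356] tip local [ 24.2  91.  157.6] jaw yaw -1.321 F [-0.04  0.14  0.3 ] open 0.0004
time: 13.87
tool_pos: [0.6424, 0.0588, 0.3345]
tool_rot: [2.802, 1.569, -0.089]
contact_force: [0.7, -0.5, 0.4]
opening: 0.0004
t 13.8667 tcp [0.6424 0.0588 0.3345] tip local [ 20.5  91.6 156.5] jaw yaw -1.32 F [ 0.69 -0.47  0.41] open 0.0004
time: 14.03
tool_pos: [0.6417, 0.0587, 0.3343]
tool_rot: [2.949, 1.569, 0.058]
contact_force: [2.7, 0.4, 2.3]
opening: 0.0006
t 14.0333 tcp [0.6417 0.0587 0.3343] tip local [ 20.   91.6 156.3] jaw yaw -1.32 F [2.72 0.37 2.35] open 0.0006
```

```bash
for k in 1 ; do python3 -m inch '-1 -0.3 0 0 0;0 0 0 0 0'; python3 look.py r1; done; python3 -m inch '-1 -0.2 0 0 0;0 0 0 0 0'; python3 look.py r2
```

```text
time: 14.2
tool_pos: [0.6406, 0.0584, 0.3341]
tool_rot: [2.925, 1.569, 0.034]
contact_force: [2.6, 1.1, 2.5]
opening: 0.0002
t 14.2 tcp [0.6406 0.0584 0.3341] tip local [ 18.7  91.6 156.1] jaw yaw -1.32 F [2.61 1.07 2.51] open 0.0002
time: 14.37
tool_pos: [0.6396, 0.0581, 0.334]
tool_rot: [2.901, 1.57, 0.01]
contact_force: [3.1, 1.1, 2.0]
opening: 0.0006
t 14.3667 tcp [0.6396 0.0581 0.334 ] tip local [ 17.6  91.6 156. ] jaw yaw -1.32 F [3.09 1.07 1.97] open 0.0006
```

```bash
python3 -m inch '-1 -0.2 0 0 0;0 0 0 0 0'; python3 look.py r3
```

```text
time: 14.53
tool_pos: [0.639, 0.0579, 0.3341]
tool_rot: [2.998, 1.568, 0.107]
contact_force: [7.3, 2.1, 0.4]
opening: 0.0005
t 14.5333 tcp [0.639  0.0579 0.3341] tip local [ 17.3  91.6 156.1] jaw yaw -1.32 F [7.34 2.09 0.43] open 0.0005
```

The force rose from 3 N to 7 N as the bar stopped at the predicted upright position, so the pawl is holding. I'll back off and check.

```bash
python3 -m inch '10 3 0 0 0;15 4 0 0 0;0 0 40 0 0;0 -5 40 0 0;-18 -36 0 0 0;-18 -35 0 0 0;-18 -30 0 0 0;-10 0 0 0 0';python3 -m inch '-30 -10 0 0 0;-35 -10 0 0 0;-35 0 0 0 0;0 0 0 0 0;0 0 0 0 0'; python3 look.py s scene wrist top; python3 - <<'E'
from wr import *
S=setup()
print("axle",pix(S,(0,95,120)),"pin home",pix(S,(-45,-98,166)))
for th in(-.04,0,.04):print(th,[pix(S,(76*np.sin(th+k*np.pi/2),95,120+76*np.cos(th+k*np.pi/2))).round(1).tolist() for k in(0,1,3)])
s=cams.read_camera("scene");y=yellow(s,(258,225),(272,250));print(len(y),y.mean(0))
i=S[2]["color"][0:290,60:560,::-1];cv2.imwrite("pics/sz.png",cv2.resize(i,None,fx=1.6,fy=1.6,interpolation=cv2.INTER_CUBIC))
E
```

```text
time: 15.2
tool_pos: [0.5974, -0.0459, 0.413]
tool_rot: [0.243, 1.566, -2.652]
contact_force: [0.2, 0.7, 0.4]
opening: 0.0001
time: 15.62
tool_pos: [0.4977, -0.0612, 0.4136]
tool_rot: [-0.373, 1.568, 3.018]
contact_force: [0.9, 0.4, 0.2]
opening: 0.0003
t 15.6167 tcp [ 0.4977 -0.0612  0.4136] tip local [-150.    11.5  235.6] jaw yaw -1.321 F [0.91 0.42 0.17] open 0.0003
axle [198.69003617  32.95872285] pin home [506.68198893  94.18821825]
-0.04 [[146.4, -9.5], [185.8, -106.8], [209.4, 148.7]]
0 [[145.5, -16.9], [187.6, -103.6], [208.1, 148.8]]
0.04 [[144.7, -24.3], [189.3, -100.2], [206.8, 148.7]]
50 [264.9  239.76]
```

View pics/sz.png

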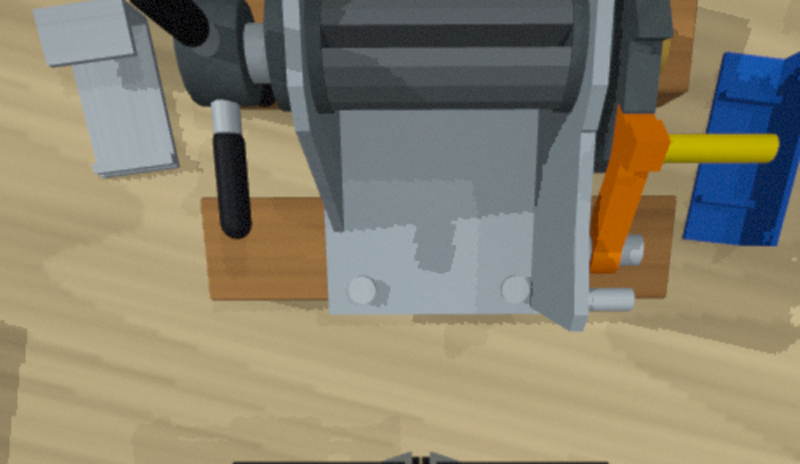

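View pics/s_scene.png

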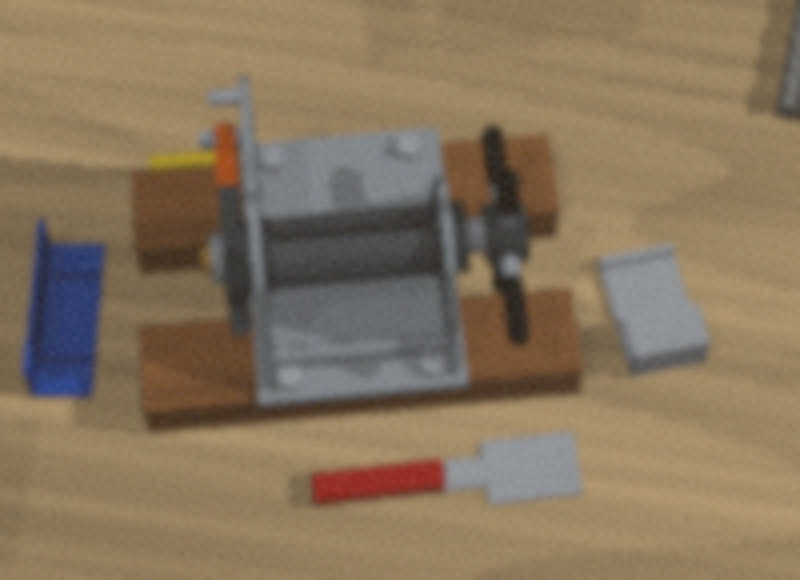

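```bash
python3 -c "
from cell import workorder;print(workorder.hand_in())"
```

```text
the job is handed in; nothing more can be done
None
```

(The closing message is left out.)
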